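# Fit the suction tube on the fume unit's open port

## Robot

A 6-joint arm with a two-finger parallel gripper is mounted at the origin on the work surface. World frame = base frame: x ahead of the robot, y to its left, z up, the work surface at z = 0. Lengths are in m, angles in degrees, forces in N, time in s.
With the tool pointing down it reaches from about 0.425 to 0.925 m from the base axis. Payload 12.5 kg.
Tool frame: the origin (TCP) lies between the finger pads; the fingertips stand 19 mm ahead of it and the grasp point (between the pads) is the TCP (r.tips_ahead is the distance from the TCP to the fingertips, in m); z points along the fingers, y is the line along which they close (so a half turn about z gives the same grasp; the last joint's range is limited). The gripper opens to 85 mm and grips with 20 to 120 N. Pads are 22 mm wide; open, the fingers measure 114 mm over their backs; the gripper's body (76 mm by 85 mm) begins 54 mm behind the grasp point. The pads swing forward as they close: fully open they stand 13 mm farther back than shut.
Start: joints at [60.986, 28.126, 89.318, -0, 62.55, -6.05], TCP at [0.244, 0.575, 0.212] pointing down, gripper open.
Joint ranges: [-177.58, 177.58], [-47.91, 125.51], [2.72, 160], [-65.01, 245.01], [3.68, 167.84], [-153.87, 153.87]. Speed limits (degrees/s): [127.2, 127.2, 159.86, 180, 180, 180].

## Interface

Orientations are given as a 3x3 rotation matrix whose columns are the frame's x, y, z axes.
In Python, from plant import status, cams, order, r gives the robot as it stands.
- The arm moves only by the shell command python3 -m pendant 'ROWS' [FORCE]. ROWS is JSON, one flat list of numbers, 7 for each row, row after row: the shift along the tool's x, y, z in units of 0.025 m (1.0 is 0.025 m), then the turn, a rotation vector about the tool's x, y, z in units of 6 degrees (1.0 is 6 degrees), then the opening, from 0 (shut) to 1 (fully open). A call has 1 to 8 rows; each row shifts and turns the commanded pose from where the row before left it, along the tool's axes as they then stand; what a row does not reach is not made up. A row lasts 1/10 s, in which the tool goes at most 50 mm and 8.59 degrees, less where a joint would pass 70% of its speed; a pose out of reach is approached as far as the arm can. A call with a number of a shift or a turn outside -1 to 1 is refused whole. A call with a gripper value outside its range is refused whole. The fingers move at their own pace and stop on an object; FORCE is the grip in N (left out, the last holds). Time passes only in rows, so rows that do not move let the fingers close. It gives the time, the measured TCP pose, the force, the opening and the grip force at its end, in the units of the state.
- status.observe(): the state, without advancing time (a new reading comes with each control period).
- cams.capture(name): name is "scene" or "top" or "wrist"; returns (picture, depth): 420x560x3 uint8, blue, green, red; 420x560 float32, m along the optical axis (not along the pixel's ray), 0 where there is no reading.
- cams.get_calibration(name): a dict with "intrinsics" (3x3 intrinsics, pixels), "distortion" ([k1, k2, p1, p2, k3] as OpenCV has them; the pictures are not rectified), "world_from_camera" (4x4, takes a point from camera to world coordinates). Camera axes: x right, y down, z forward; pixel columns grow to the right and rows downward; lengths in m; the calibration is good to about 2 mm. A picture is of the moment at which its call begins: read the wrist's pose just before it. get_calibration takes no time and is no camera call; for the wrist camera it gives the pose at the moment of the call.
- order.job_done(): hands the job in; it is judged then, once.
The state is a dict: "t": time; "q": joint angles; "qd": joint speeds; "joint_efforts": joint torques, N m; "ee_pos": TCP position; "tool_rot": TCP orientation; "wrist_force": force on the tool from outside, world axes, zero at the start; "torque": the same for the moment, N m; "opening": finger opening in m; "grasp_force": force on a finger pad.
Only numpy, scipy, OpenCV 4.12 (cv2) and the standard library are available. Lean on these libraries where they do the work, as an engineer would, in place of code of your own. Each camera call takes 0.05 s, during which the arm holds its last target. There are 200 camera calls.

## Task

Get the bench's fume extractor ready for soldering: take the tall wide tube from among the parts on the bench and put it over the open port on top of the grey extractor box, upright and fully down so that its rim rests on the box. Lower it all the way while holding it rather than dropping it, then let go and leave it standing there.

Things in the scene. Friction and masses are not known exactly. Their poses are not given: they have to be found in the camera images.
- tube_center (a point): Centre (on the axis, half-way up) of the loose tall wide tube: grey plastic, open at both ends, 50 mm outside, 44 mm bore, 90 mm tall, 0.12 kg, standing on the bench. z is its axis; its ends are alike, yaw means nothing. Near it, axes at least 95 mm away: a ring as wide but 36 mm tall, a tube as tall but 28 mm wide, a lidded jar 52 mm wide, 55 mm tall.
- port_foot (a point): Foot of the open port, on its axis, level with the flat top of the fixed grey box (85 mm above the bench); z up. The port is a fixed aluminium spigot 45 mm tall: 32 mm across for the lower 30 mm, then a cone to 18 mm at the tip. With the tube fully down its centre is 45 mm above this point. The box is 160 mm along x, 300 mm along y of this point.
- cap_top (a point): Centre of the top of the black cap that closes the box's other port: fixed, round, 56 mm across, its top 30 mm above the box top, its axis 140 mm from the open port's along the box's long side. Either end of the box may have the open port. Nothing goes here.
Mind the look-alikes: they are no part of the job. Leave any yellow look-alike of the part that bears tube_center alone.

How it is judged (in metres and radians):
On the way:
1. the tube, still held, is over the open port and within 15 mm of fully down (horizontal distance between tube_center and port_foot below 0.012 m and z of tube_center in the frame of port_foot below 0.06 m and angle between the z axis of tube_center and the z axis of port_foot, either way round below 0.3 rad and contact force between the fingers and tube above 0.5 N), for 0.1 s.
At the end, for the whole second after the job is handed in: The tall wide tube stands on the open port: its axis within 12 mm of the port's and within 10 degrees of upright, its lower rim resting on the box (within 6 mm), released and at rest (horizontal distance between tube_center and port_foot below 0.012 m and z of tube_center in the frame of port_foot between 0.04 and 0.051 m and angle between the z axis of tube_center and the z axis of port_foot, either way round below 0.175 rad and linear speed of tube below 0.02 m/s); the robot touches nothing.
It also fails if it takes over 43 s, if anything falls off the work surface, if the arm or the gripper's body presses on something with over 40 N, if the wrist force passes 120 N, or if a joint passes its speed limit or range.

## Working session

There is one attempt and no reset: what is moved stays moved. The work goes in short steps, Python scripts to look and compute and a shell command to move; the robot and the scene stay as the last step left them, time stands still between calls to the robot, and variables do not carry over. Pictures are saved under pics/ and viewed, at most 10 in all, crops included, and the job is handed in when it is done.

```bash
mkdir -p pics; cat > h.py <<'E'
import numpy as np,cv2
from plant import status,cams,order,r
def cap(n):
    c=cams.get_calibration(n);p,d=cams.capture(n);return p,d,c
def cloud(d,c):
    h,w=d.shape;u,v=np.meshgrid(np.arange(w),np.arange(h))
    K=np.array(c["intrinsics"]);n=cv2.undistortPoints(np.stack([u,v],-1).reshape(-1,1,2).astype(float),K,np.array(c["distortion"])).reshape(h,w,2)
    P=np.concatenate([n*d[...,None],d[...,None]],-1);T=np.array(c["world_from_camera"])
    W=P@T[:3,:3].T+T[:3,3];W[d==0]=np.nan;return W
E
python3 - <<'E'
from h import *
ims=[]
for n in("top","scene"):
    p,d,c=cap(n);np.savez(n+".npz",p=p,d=d,W=cloud(d,c));cv2.imwrite(f"pics/{n}.png",p)
    print(n,np.array(c["world_from_camera"])[:3,3])
s=status.observe();print(s["ee_pos"],s["tool_rot"],s["t"],s["opening"])
W=np.load("top.npz")["W"];z=W[...,2]
for lo,hi in((.02,.045),(.045,.07),(.075,.082),(.082,.0875),(.0875,.1),(.1,.122),(.122,.2)):
    m=((z>lo)&(z<hi)).astype(np.uint8);n,l,st,_=cv2.connectedComponentsWithStats(m)
    for i in range(1,n):
        if st[i,4]>60:
            q=W[l==i];print(lo,hi,st[i],np.nanmedian(q,0).round(3),q.min(0).round(3),q.max(0).round(3))
E
```

```text
top [0.4606284  0.00309529 1.18245621]
scene [ 0.94667334 -0.34206467  0.917702  ]
[0.24371091 0.57529237 0.21126899] [[-9.20755635e-01  3.90139515e-01 -4.69211720e-04]
 [ 3.90139788e-01  9.20755206e-01 -8.92479040e-04]
 [ 8.38377940e-05 -1.00481327e-03 -9.99999492e-01]] 0.1 0.08518735341568791
0.02 0.045 [ 370   64   98   72 4500] [ 0.859 -0.336  0.041] [ 0.784 -0.441  0.02 ] [ 0.958 -0.218  0.045]
0.02 0.045 [ 149   72  148   24 2965] [0.896 0.104 0.035] [ 0.874 -0.048  0.02 ] [0.927 0.29  0.045]
0.02 0.045 [503  79  57  62 414] [ 0.818 -0.551  0.033] [ 0.787 -0.684  0.02 ] [ 0.932 -0.546  0.045]
0.02 0.045 [ 15  84  26  75 353] [0.805 0.56  0.033] [0.726 0.555 0.02 ] [0.901 0.6   0.045]
0.02 0.045 [441 160  24  24 421] [ 0.702 -0.398  0.039] [ 0.675 -0.427  0.03 ] [ 0.728 -0.373  0.045]
0.02 0.045 [327 196  23  24 143] [ 0.619 -0.14   0.035] [ 0.593 -0.164  0.02 ] [ 0.642 -0.115  0.041]
0.02 0.045 [401 203  14  17  61] [ 0.615 -0.304  0.032] [ 0.593 -0.307  0.02 ] [ 0.63  -0.282  0.045]
0.02 0.045 [390 204  15  21  63] [ 0.598 -0.262  0.033] [ 0.583 -0.286  0.02 ] [ 0.627 -0.257  
[... 1477 characters left out ...]
629 -0.258  0.097]
0.0875 0.1 [361 238  23  25 103] [ 0.522 -0.201  0.09 ] [ 0.497 -0.226  0.088] [ 0.547 -0.18   0.096]
0.1 0.122 [517  66  33  65 339] [ 0.844 -0.55   0.111] [ 0.788 -0.61   0.1  ] [ 0.933 -0.547  0.122]
0.1 0.122 [   0   75   27   70 1571] [0.825 0.584 0.11 ] [0.741 0.557 0.1  ] [0.901 0.624 0.117]
0.1 0.122 [224 192  15  16  67] [0.612 0.084 0.117] [0.607 0.072 0.1  ] [0.635 0.101 0.122]
0.1 0.122 [150 194  28  26 563] [0.605 0.224 0.115] [0.579 0.198 0.101] [0.631 0.252 0.122]
0.122 0.2 [ 521   57   39   72 2391] [ 0.856 -0.569  0.17 ] [ 0.787 -0.628  0.122] [ 0.934 -0.546  0.176]
0.122 0.2 [225 192  13  13 116] [0.621 0.085 0.129] [0.61  0.074 0.122] [0.634 0.098 0.136]
```

View pics/top.png

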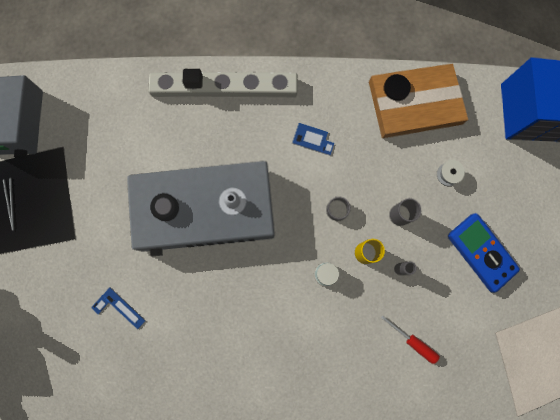

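View pics/scene.png

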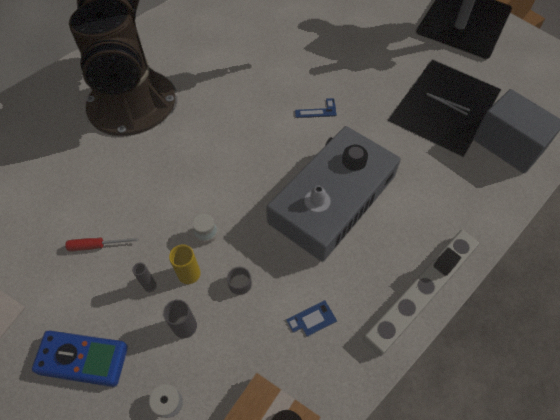

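The top view shows the tall grey tube at about (405,211) with the yellow look-alike at (370,250). The open silver port is at (232,200) and the black cap at (164,207). In the scene view the tube is at (180,318) and the port at (318,197). Next I refine the two axes from both views.

```bash
python3 - <<'E'
from h import *
for n in("top","scene"):
    f=np.load(n+".npz");W=f["W"];z=W[...,2]
    for nm,c,lo,hi in(("tube",(.606,-.282),.078,.1),("port",(.620,.086),.09,.113),("tip",(.620,.086),.125,.14),("cap",(.605,.225),.11,.12),("yel",(.522,-.203),.078,.1)):
        m=(np.hypot(W[...,0]-c[0],W[...,1]-c[1])<.045)&(z>lo)&(z<hi)
        q=W[m]
        if len(q)<5: print(n,nm,len(q));continue
        (x,y),r_=cv2.minEnclosingCircle(q[:,:2].astype(np.float32))
        print(n,nm,len(q),round(x,4),round(y,4),round(r_,4),q.mean(0).round(4),f["p"][m].mean(0).round())
    p=W[...,2];
E
```

```text
top tube 162 0.6077 -0.2827 0.0253 [ 0.6065 -0.2829  0.0876] [76. 77. 79.]
top port 52 0.6207 0.0852 0.0438 [0.621  0.0828 0.0959] [115. 114. 112.]
top tip 97 0.6224 0.0866 0.0122 [0.6215 0.0852 0.1295] [108. 107. 105.]
top cap 509 0.6055 0.2251 0.0273 [0.6048 0.2246 0.115 ] [58. 58. 58.]
top yel 138 0.5218 -0.2041 0.0252 [ 0.5222 -0.2021  0.0889] [ 18. 145. 172.]
scene tube 217 0.6042 -0.2827 0.0255 [ 0.6051 -0.2822  0.0871] [60. 60. 63.]
scene port 93 0.6251 0.0774 0.0184 [0.6252 0.0767 0.1016] [77. 76. 77.]
scene tip 77 0.6196 0.0852 0.0116 [0.6199 0.0849 0.1291] [75. 74. 75.]
scene cap 367 0.6035 0.2246 0.0279 [0.6051 0.2228 0.1152] [46. 46. 48.]
scene yel 230 0.5186 -0.2021 0.0258 [ 0.5193 -0.203   0.0867] [ 38.  90. 106.]
```

```bash
for i in 1 2; do :; done
python3 -m pendant '[-0.5,-0.5,0,0,0,0,1,-1,-0.97,0,0,0,0,1,-1,-0.97,0,0,0,0,1,-1,-0.97,0,0,0,0,1,-1,-0.97,0,0,0,0,1,-1,-0.97,0,0,0,0,1,-1,-0.97,0,0,0,0,1,-1,-0.97,0,0,0,0,1]' 40
python3 -m pendant '[-1,-0.97,0,0,0,0,1,-1,-0.97,0,0,0,0,1,-1,-0.97,0,0,0,0,1,-1,-0.97,0,0,0,0,1,-1,-0.97,0,0,0,0,1,-1,-0.97,0,0,0,0,1,-1,-0.97,0,0,0,0,1,-1,-0.97,0,0,0,0,1]'
python3 -m pendant '[-1,-0.97,0,0,0,0,1,-1,-0.97,0,0,0,0,1,-1,-0.97,0,0,0,0,1,-1,-0.97,0,0,0,0,1,-1,-0.97,0,0,0,0,1,-1,-0.97,0,0,0,0,1,-0.5,-0.5,0,0,0,0,1,0,0,0,0,0,0,1]'
python3 - <<'E'
from h import *
p,d,c=cap("wrist");s=status.observe();cv2.imwrite("pics/w1.png",p)
R=np.array(s["tool_rot"]);e=np.array(s["ee_pos"]);print(s["t"],e,R.round(4).tolist(),s["q"])
W=cloud(d,c);m=(np.hypot(W[...,0]-.606,W[...,1]+.2825)<.045)&(W[...,2]>.078)&(W[...,2]<.1);q=W[m]
if len(q):
    print(len(q),cv2.minEnclosingCircle(q[:,:2].astype(np.float32)))
print(R.T@(np.array([.606,-.2825,.065])-e)/.025)
E
```

```text
t: 0.9
ee_pos: [0.3456, 0.3332, 0.2117]
tool_rot: [[-0.921, 0.39, -0.0], [0.39, 0.921, -0.0], [0.0, -0.0, -1.0]]
wrist_force: [1.4, -0.0, 0.1]
opening: 0.0854
grasp_force: 0.0
t: 1.7
ee_pos: [0.4541, 0.0764, 0.2117]
tool_rot: [[-0.921, 0.39, -0.0], [0.39, 0.921, 0.0], [0.0, 0.0, -1.0]]
wrist_force: [-0.6, 0.9, 0.1]
opening: 0.0853
grasp_force: 0.0
t: 2.5
ee_pos: [0.5421, -0.1325, 0.2112]
tool_rot: [[-0.92, 0.392, -0.001], [0.392, 0.92, 0.0], [0.001, -0.0, -1.0]]
wrist_force: [0.6, 0.0, -0.5]
opening: 0.0854
grasp_force: 0.0
2.55 [ 0.54152178 -0.13119807  0.21127892] [[-0.9202, 0.3914, -0.001], [0.3913, 0.9202, 0.0006], [0.0011, 0.0002, -1.0]] [-2.04176459e+01  2.26723421e+01  9.89465960e+01  1.47276758e-02
  5.84458584e+01 -8.73868375e+01]
242 ((0.6121726036071777, -0.2747831344604492), 0.020702991634607315)
[-4.74856762 -4.56101075  5.84498631]
```

View pics/w1.png

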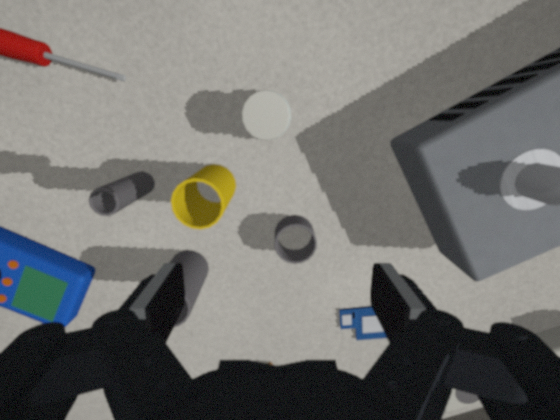

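The wrist view shows the tube partly hidden behind the left finger at about (185,290). The ring at (295,240) and the yellow tube at (203,195) stay clear. I'll move above the tube and check before descending.

```bash

python3 -m pendant '[-0.7,-0.7,0,0,0,0,1,-0.9,-0.85,0,0,0,0,1,-0.9,-0.85,0,0,0,0,1,-0.9,-0.85,0,0,0,0,1,-0.9,-0.85,0,0,0,0,1,-0.45,-0.46,0,0,0,0,1,0,0,0,0,0,0,1,0,0,0,0,0,0,1]'
python3 - <<'E'
from h import *
p,d,c=cap("wrist");s=status.observe();cv2.imwrite("pics/w2.png",p)
R=np.array(s["tool_rot"]);e=np.array(s["ee_pos"]);print(s["t"],e)
W=cloud(d,c);m=(np.hypot(W[...,0]-.606,W[...,1]+.2825)<.045)&(W[...,2]>.078)&(W[...,2]<.1);q=W[m]
if len(q): print(len(q),cv2.minEnclosingCircle(q[:,:2].astype(np.float32)))
print(R.T@(np.array([.606,-.2825,.065])-e)/.025)
E
```

```text
t: 3.35
ee_pos: [0.6063, -0.2807, 0.2116]
tool_rot: [[-0.921, 0.39, -0.001], [0.39, 0.921, 0.001], [0.001, 0.0, -1.0]]
wrist_force: [-0.9, 1.0, 0.0]
opening: 0.0852
grasp_force: 0.0
3.4 [ 0.60636598 -0.2805766   0.21179892]
781 ((0.6046206951141357, -0.2844647765159607), 0.025029530748724937)
[-0.02056757 -0.07900216  5.87191151]
```

View pics/w2.png

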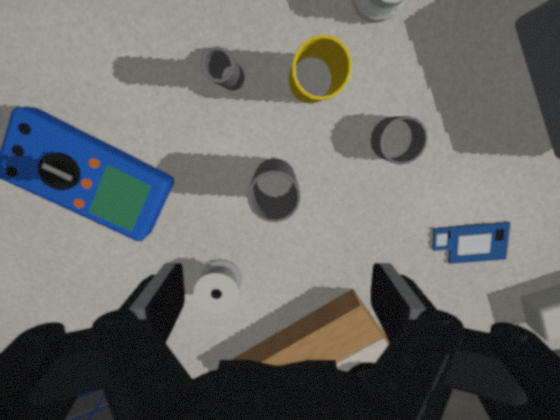

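The wrist view now shows the tall tube's rim clear at (274,190), agreeing with the other views to 2 mm. Descend and grip.

```bash

python3 -m pendant '[0,-0.1,0.6,0,0,0,1,0,0,1,0,0,0,1,0,0,1,0,0,0,1,0,0,1,0,0,0,1,0,0,1,0,0,0,1,0,0,0.8,0,0,0,1,0,0,0.45,0,0,0,1,0,0,0,0,0,0,1]'
python3 -m pendant '[0,0,0,0,0,0,0.4,0,0,0,0,0,0,0.4,0,0,0,0,0,0,0.4,0,0,0,0,0,0,0.4,0,0,0,0,0,0,0.4,0,0,0,0,0,0,0.4,0,0,0,0,0,0,0.4,0,0,0,0,0,0,0.4]' 40
```

```text
t: 4.2
ee_pos: [0.6052, -0.2833, 0.0646]
tool_rot: [[-0.921, 0.389, -0.002], [0.389, 0.921, 0.001], [0.002, 0.0, -1.0]]
wrist_force: [0.8, -0.8, 0.0]
opening: 0.0856
grasp_force: 0.0
t: 5.0
ee_pos: [0.6057, -0.2845, 0.0655]
tool_rot: [[-0.921, 0.39, -0.0], [0.39, 0.921, 0.0], [0.0, 0.0, -1.0]]
wrist_force: [-0.7, 0.2, 0.6]
opening: 0.0343
grasp_force: 0.2
```

The opening fell below 50 mm with no grip force, so something's off. Look.

```bash
python3 - <<'E'
from h import *
ps=[]
for n in("scene","wrist","top"):
    p,d,c=cap(n);np.savez(n+"2.npz",p=p,d=d,W=cloud(d,c));ps.append(p)
cv2.imwrite("pics/s3.png",np.hstack([cv2.resize(ps[0][210:400,60:310],(400,304)),cv2.resize(ps[1],(400,304))]))
s=status.observe();print(s["opening"],s["grasp_force"])
E
```

```text
0.034051114954673056 0.22525876114457333
```

View pics/s3.png

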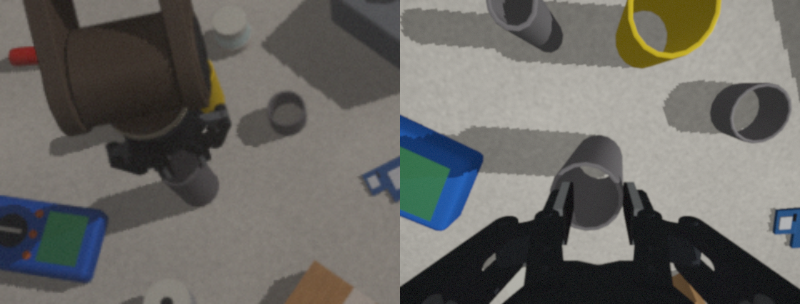

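The tube, at (590,195) in the right half, stands next to the fingers rather than clearly between them. I'll measure and zoom in.

```bash
python3 - <<'E'
from h import *
s=status.observe();R=np.array(s["tool_rot"]);e=np.array(s["ee_pos"]);print(e)
for n in("scene","wrist","top"):
    f=np.load(n+"2.npz");W=f["W"];z=W[...,2]
    m=(np.hypot(W[...,0]-.606,W[...,1]+.2825)<.07)&(z>.084)&(z<.094);q=W[m]
    if len(q)>5:
        t=(q-e)@R;print(n,len(q),cv2.minEnclosingCircle(q[:,:2].astype(np.float32)),t.min(0).round(3),t.max(0).round(3))
p=np.load("wrist2.npz")["p"]
cv2.imwrite("pics/w4.png",cv2.resize(p[170:370,330:500],None,fx=3,fy=3,interpolation=cv2.INTER_CUBIC) if 0 else cv2.convertScaleAbs(cv2.resize(p[170:370,80+150-150:80+400],(800,500)),alpha=1.8))
d=np.load("wrist2.npz")["W"]; 
E
```

```text
[ 0.60569543 -0.28457812  0.06546326]
scene 105 ((0.6081665754318237, -0.28765350580215454), 0.029127636924386024) [-0.023 -0.031 -0.028] [ 0.022  0.027 -0.019]
wrist 2267 ((0.6016191840171814, -0.2857528626918793), 0.030818914994597435) [-0.025 -0.033 -0.029] [ 0.025  0.028 -0.019]
```

View pics/w4.png

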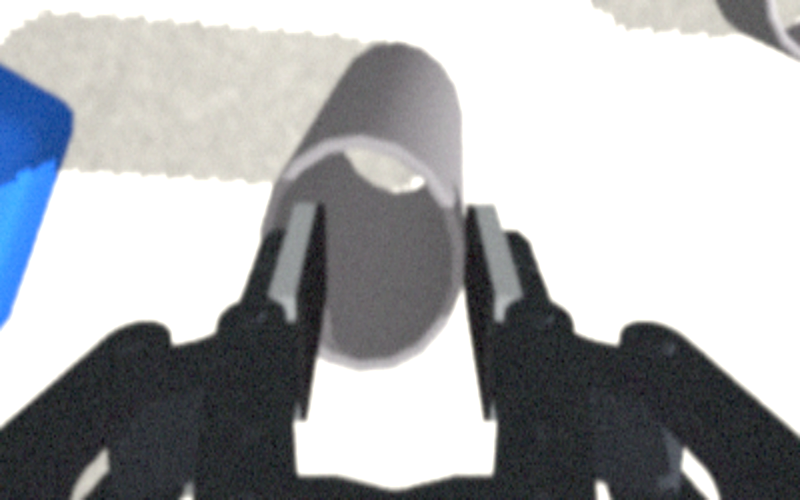

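The right pad lies outside the wall, while the left pad appears over or inside the tube's mouth. I'll read the depths there.

```bash
python3 - <<'E'
from h import *
s=status.observe();R=np.array(s["tool_rot"]);e=np.array(s["ee_pos"])
W=np.load("wrist2.npz")["W"];T=(W-e)@R
for x,y in((295,230),(305,212),(318,212),(320,260),(285,290),(480,215),(495,250),(505,290),(475,260),(272,200),(285,180),(360,142),(458,220),(370,362),(335,350),(390,50),(390,300)):
    v,u=170+int(y*.4),80+int(x*.4);print((x,y),(T[v,u]*1000).round(0),(W[v,u,2]*1000).round(0))
E
```

```text
(295, 230) [-39. -64.  65.] 1.0
(305, 212) [-33. -60.  67.] -1.0
(318, 212) [-32. -56.  64.] 1.0
(320, 260) [  7. -31. -40.] 106.0
(285, 290) [-60. -68.  63.] 2.0
(480, 215) [-24.  -5.  43.] 23.0
(495, 250) [-23.  -0.  19.] 46.0
(505, 290) [-21.   2.  -3.] 69.0
(475, 260) [-23.  -6.  15.] 50.0
(272, 200) [-29. -71.  65.] 1.0
(285, 180) [-22. -65.  65.] 1.0
(360, 142) [ -9. -42.  65.] 0.0
(458, 220) [-22. -11.  36.] 29.0
(370, 362) [  0. -19. -60.] 125.0
(335, 350) [ 12. -21. -74.] 139.0
(390, 50) [ 19. -31.  64.] 2.0
(390, 300) [  3. -18. -48.] 113.0
```

```bash
python3 - <<'E'
from h import *
s=status.observe();R=np.array(s["tool_rot"]);e=np.array(s["ee_pos"])
W=np.load("wrist2.npz")["W"];T=(W-e)@R
for x,y in((295,230),(305,212),(318,212),(315,260),(290,285),(322,212),(480,215),(495,230),(505,290),(468,230),(275,200),(290,172),(360,142),(452,205),(370,362),(335,355),(460,300),(390,50),(390,300)):
    v,u=170+int(y*.4),80+int(x*.5);print((x,y),(T[v,u]*1000).round(0),(W[v,u,2]*1000).round(0))
E
```

```text
(295, 230) [ 10. -23. -36.] 102.0
(305, 212) [ 10. -22. -27.] 93.0
(318, 212) [ 10. -19. -28.] 94.0
(315, 260) [  8. -18. -44.] 109.0
(290, 285) [ 10. -21. -55.] 121.0
(322, 212) [ 10. -18. -27.] 93.0
(480, 215) [ 10.  19. -30.] 96.0
(495, 230) [ 10.  21. -36.] 101.0
(505, 290) [ 10.  20. -56.] 121.0
(468, 230) [  6.  16. -29.] 94.0
(275, 200) [ 11. -30. -25.] 90.0
(290, 172) [ 17. -25. -25.] 90.0
(360, 142) [ 24.  -9. -27.] 93.0
(452, 205) [ 11.  12. -28.] 93.0
(370, 362) [-22.  -7. -27.] 93.0
(335, 355) [-22. -16. -27.] 92.0
(460, 300) [-64.  26.  65.] 1.0
(390, 50) [23. -3. 47.] 18.0
(390, 300) [-22.  -2.  -6.] 72.0
```

The wrist depth puts the fingertips at z≈0.093, just above the rim and about 40 mm higher than the reported TCP implies. I'll cross-check with the scene camera and r.

```bash
python3 - <<'E'
from h import *
s=status.observe();R=np.array(s["tool_rot"]);e=np.array(s["ee_pos"]);print(r.tips_ahead,[a for a in dir(r) if a[0]!='_'],s["q"],s["wrist_force"])
for n in("scene","wrist"):
    f=np.load(n+"2.npz");T=(f["W"]-e)@R
    for sg in(-1,1):
        y=sg*T[...,1];m=(abs(T[...,0])<13)&(y>14)&(y<50)&(T[...,2]<50)&(T[...,2]>-120)
        q=T[m]*1000 if 0 else T[(abs(T[...,0])<.013)&(y>.014)&(y<.05)&(T[...,2]>-.12)]*1000
        print(n,sg,np.histogram(q[:,2],np.arange(-120,81,10))[0])
c=cams.get_calibration("wrist");C=np.array(c["world_from_camera"]);print((R.T@(C[:3,3]-e)).round(4),(R.T@C[:3,:3]).round(3).tolist())
E
```

```text
0.019 ['MotionError', 'tips_ahead'] [-3.08194034e+01  4.07409501e+01  9.00497403e+01  7.26315446e-03
  4.92132066e+01 -9.78581236e+01] [-0.4277097   0.41408261 -0.31582807]
scene -1 [ 23  11  28  30 104  23  16  20  21  20   3   3   3   6   8  10   4   2
 142   1]
scene 1 [ 30   9  24  25 109  25   8  15  21  19   6   9  10  15  10  13   9  10
 162   0]
wrist -1 [ 160 1167 2476 1996 3711  851  719  501  387  311   62   58   49   76
   85   73   53   28  891    0]
wrist 1 [ 205 1757 2709 2172 3879  825  698  497  407  247   42   45   40   35
   30   29   25   25 1138    0]
[ 0.0723 -0.001  -0.1629] [[0.001, -0.958, -0.286], [1.0, 0.001, -0.0], [0.001, -0.286, 0.958]]
```

```bash
cat >> h.py <<'E'
def fitc(q):
    A=np.c_[2*q,np.ones(len(q))];s=np.linalg.lstsq(A,(q**2).sum(1),rcond=None)[0];return s[:2],np.sqrt(s[2]+s[0]**2+s[1]**2)
E
python3 - <<'E'
from h import *
s=status.observe();R=np.array(s["tool_rot"]);e=np.array(s["ee_pos"])
for n in("scene","wrist"):
    T=(np.load(n+"2.npz")["W"]-e)@R
    m=(abs(T[...,0])>.0135)&(abs(T[...,1])<.05)&(abs(T[...,0])<.04)&(abs(T[...,2]+.026)<.004);q=T[m]
    print(n,len(q),q.min(0).round(4),q.max(0).round(4),fitc(q[:,:2]))
# low outer wall
    m=(abs(T[...,1])<.05)&(abs(T[...,0])<.04)&(T[...,2]>0)&(T[...,2]<.05);q=T[m];print(len(q),q.min(0).round(4),q.max(0).round(4))
E
```

```text
scene 45 [-0.0222 -0.0236 -0.0292] [-0.0143  0.0106 -0.0224] (array([-0.00130291, -0.00667877]), np.float64(0.02016225116371614))
435 [-0.0247 -0.0259  0.    ] [0.0242 0.0242 0.0498]
wrist 1496 [-0.0253 -0.029  -0.03  ] [ 0.0254  0.0118 -0.022 ] (array([ 0.00069942, -0.00882185]), np.float64(0.023259114498962254))
3620 [-0.0246 -0.0282  0.    ] [0.0248 0.0228 0.05  ]
```

The fingertips are really about 45 mm short of where the stated tool geometry puts them, so the right pad only nudged the rim and tilted the tube slightly. I'll open and re-measure both the tube and the open fingertips.

```bash

python3 -m pendant '[0,0,0,0,0,0,1,0,0,0,0,0,0,1,0,0,0,0,0,0,1,0,0,0,0,0,0,1,0,0,0,0,0,0,1,0,0,0,0,0,0,1,0,0,0,0,0,0,1]'
python3 - <<'E'
from h import *
p,d,c=cap("wrist");s=status.observe();R=np.array(s["tool_rot"]);e=np.array(s["ee_pos"])
W=cloud(d,c);T=(W-e)@R;np.savez("w5.npz",T=T,p=p)
m=(abs(T[...,1])<.032)&(abs(T[...,0])<.035)&(abs(W[...,2]-.091)<.004);q=T[m];print(s["t"],e,len(q),q.min(0).round(4),q.max(0).round(4),fitc(q[:,:2]))
for sg in(-1,1):
    y=sg*T[...,1];q=T[(abs(T[...,0])<.013)&(y>.036)&(y<.06)&(T[...,2]<.05)];print(np.histogram(q[:,2],np.arange(-.1,.051,.01))[0],q[:,2].max())
cv2.imwrite("pics/w5.png",cv2.convertScaleAbs(cv2.resize(p[150:400,80:480],(800,500)),alpha=1.6))
E
```

```text
t: 5.85
ee_pos: [0.6057, -0.2846, 0.0655]
tool_rot: [[-0.921, 0.39, 0.0], [0.39, 0.921, 0.0], [0.0, 0.0, -1.0]]
wrist_force: [0.3, 0.6, -0.4]
opening: 0.0853
grasp_force: 0.0
5.9 [ 0.60569443 -0.28460332  0.06553476] 2335 [-0.0248 -0.0261 -0.028 ] [ 0.0254  0.0234 -0.0215] (array([ 0.00065508, -0.00131089]), np.float64(0.023184006664144243))
[ 435 2862  740  842  860  668  243    0    0    0    0    0    0    0
    0] -0.032388372714994354
[ 755 3355  787  892  853  678  245    0    0    0    0    0    0    0
    0] -0.03235412813782817
```

View pics/w5.png

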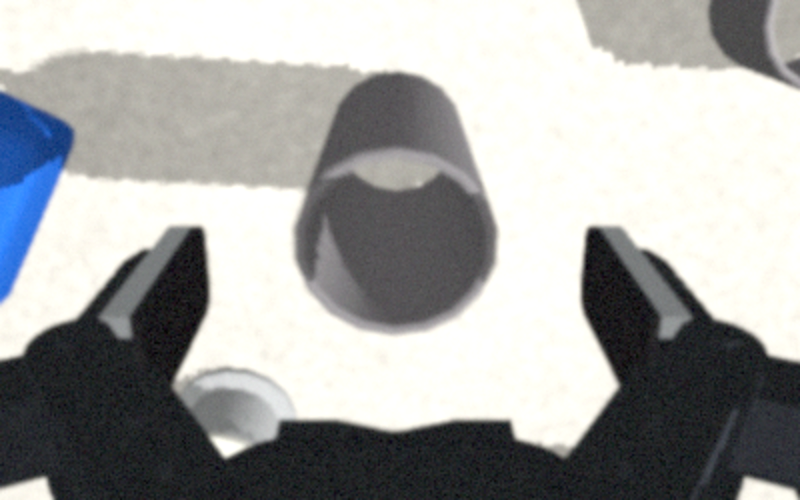

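The tube stands upright again and centred at (395,240), with open fingertips about 7 mm above its rim. I'll descend 40 mm further and grip.

```bash

python3 -m pendant '[0,-0.05,0.4,0,0,0,1,0,0,0.5,0,0,0,1,0,0,0.4,0,0,0,1,0,0,0.3,0,0,0,1,0,0,0,0,0,0,1,0,0,0,0,0,0,0.4]' 40
python3 -m pendant '[0,0,0,0,0,0,0.4,0,0,0,0,0,0,0.4,0,0,0,0,0,0,0.4,0,0,0,0,0,0,0.4,0,0,0,0,0,0,0.4,0,0,0,0,0,0,0.4]' 40
```

```text
t: 6.5
ee_pos: [0.6052, -0.2857, 0.0253]
tool_rot: [[-0.921, 0.39, -0.0], [0.39, 0.921, 0.0], [0.0, 0.0, -1.0]]
wrist_force: [-0.4, 0.2, 0.2]
opening: 0.0733
grasp_force: 0.0
t: 7.1
ee_pos: [0.6055, -0.2859, 0.0261]
tool_rot: [[-0.921, 0.39, 0.001], [0.39, 0.921, -0.0], [-0.001, -0.0, -1.0]]
wrist_force: [-0.3, 0.9, 5.4]
opening: 0.0487
grasp_force: 41.1
```

```bash

python3 -m pendant '[0,0,-0.4,0,0,0,0.4,0,0,-0.9,0,0,0,0.4,0,0,-1,0,0,0,0.4,0,0,-1,0,0,0,0.4,0,0,-1,0,0,0,0.4,0,0,-1,0,0,0,0.4,0,0,-0.9,0,0,0,0.4,0,0,-0.5,0,0,0,0.4]'
python3 - <<'E'
from h import *
s=status.observe();p,d,c=cap("wrist");R=np.array(s["tool_rot"]);e=np.array(s["ee_pos"]);T=(cloud(d,c)-e)@R
m=(abs(T[...,0])>.0135)&(abs(T[...,1])<.03)&(abs(T[...,0])<.035)&(T[...,2]<-.05)&(T[...,2]>-.075);q=T[m];print(s["opening"],s["grasp_force"],len(q),q.min(0).round(4),q.max(0).round(4),np.median(q,0),fitc(q[:,:2]))
print(e,R.T@(np.array([.621,.0855,0])-e)/.025)
E
```

```text
t: 7.9
ee_pos: [0.6054, -0.2859, 0.1953]
tool_rot: [[-0.921, 0.39, 0.002], [0.39, 0.921, -0.001], [-0.002, -0.0, -1.0]]
wrist_force: [-0.6, -0.7, -1.0]
opening: 0.049
grasp_force: 41.4
0.04902823548148439 41.41938814893365 4336 [-0.0251 -0.0233 -0.0709] [ 0.0237  0.0298 -0.05  ] [ 0.01631196 -0.00105307 -0.05794021] (array([-0.0004837 , -0.00105367]), np.float64(0.022968976571339464))
[ 0.60544138 -0.28590776  0.19534016] [ 5.23990886 13.92366546  7.79901303]
```

```bash

python3 -m pendant '[0.15,0.4,0,0,0,0,0.4,0.3,0.8,0,0,0,0,0.4,0.38,1,0,0,0,0,0.4,0.38,1,0,0,0,0,0.4,0.38,1,0,0,0,0,0.4,0.38,1,0,0,0,0,0.4,0.38,1,0,0,0,0,0.4,0.38,1,0,0,0,0,0.4]'
python3 -m pendant '[0.38,1,0,0,0,0,0.4,0.38,1,0,0,0,0,0.4,0.38,1,0,0,0,0,0.4,0.38,1,0,0,0,0,0.4,0.38,1,0,0,0,0,0.4,0.35,0.9,0,0,0,0,0.4,0.28,0.7,0,0,0,0,0.4,0,0,0,0,0,0,0.4]'
cat > m.py <<'E'
from h import *
s=status.observe();p,d,c=cap("wrist");R=np.array(s["tool_rot"]);e=np.array(s["ee_pos"]);W=cloud(d,c);T=(W-e)@R
m=(abs(T[...,0])>.0135)&(abs(T[...,1])<.035)&(abs(T[...,0])<.035)&(T[...,2]<-.055)&(T[...,2]>-.075);q=T[m]
z,y=T[m][:,2].max(),0
print(s["t"],e,s["grasp_force"],s["wrist_force"],"rim",len(q),q.min(0).round(4),q.max(0).round(4),fitc(q[:,:2]))
for h in((.125,.137),(.112,.125)):
    k=(np.hypot(W[...,0]-.621,W[...,1]-.0855)<.02)&(W[...,2]>h[0])&(W[...,2]<h[1]);q=W[k];print("tip",len(q),q.mean(0) if len(q) else"")
    if len(q): print(cv2.minEnclosingCircle(q[:,:2].astype(np.float32)))
print("to port",R.T@(np.array([.621,.0855,.1105])-e)/.025)
cv2.imwrite("pics/w%d.png"%(s["t"]*100),cv2.convertScaleAbs(p,alpha=1.4))
E
python3 m.py; ls -t pics|head -1
```

```text
t: 8.75
ee_pos: [0.6117, -0.0904, 0.1917]
tool_rot: [[-0.921, 0.389, -0.002], [0.389, 0.921, 0.001], [0.002, -0.0, -1.0]]
wrist_force: [0.9, 1.0, -1.1]
opening: 0.049
grasp_force: 41.4
t: 9.55
ee_pos: [0.6174, 0.0867, 0.1918]
tool_rot: [[-0.922, 0.387, -0.002], [0.387, 0.922, 0.001], [0.002, -0.0, -1.0]]
wrist_force: [0.3, 0.1, -0.7]
opening: 0.0488
grasp_force: 41.4
9.55 [0.61735936 0.08670631 0.19175341] 41.42265496775508 [ 0.30217303  0.0972817  -0.65358645] rim 3013 [-0.0246 -0.0349 -0.0713] [ 0.0235  0.0327 -0.055 ] (array([-0.00046644, -0.00119305]), np.float64(0.022945828588582278))
tip 0 
tip 139 [0.60661402 0.0903724  0.11671491]
((0.6097009181976318, 0.08902265131473541), 0.01236248854547739)
to port [-0.1604799   0.01325314  3.24976822]
w955.png
```

```bash

python3 -m pendant '[-0.13,0.06,0.2,0,0,0,0.4,0,0,0.4,0,0,0,0.4,0,0,0.4,0,0,0,0.4,0,0,0.3,0,0,0,0.4,0,0,0.1,0,0,0,0.4,0,0,0,0,0,0,0.4]'
python3 m.py
python3 - <<'E'
from h import *
p,d,c=cap("scene");q,_,_=cap("top");cv2.imwrite("pics/s6.png",cv2.convertScaleAbs(np.hstack([cv2.resize(p[100:280,230:430],(400,360)),cv2.resize(q[140:275,120:270],(400,360))]),alpha=1.3))
E
```

```text
t: 10.2
ee_pos: [0.6222, 0.0831, 0.1575]
tool_rot: [[-0.921, 0.391, -0.001], [0.391, 0.921, 0.0], [0.001, -0.0, -1.0]]
wrist_force: [0.0, 0.6, 0.3]
opening: 0.0487
grasp_force: 41.4
10.2 [0.62215206 0.0830923  0.15746326] 41.44855733960867 [0.04215162 0.58560433 0.28275631] rim 3000 [-0.0249 -0.0347 -0.0718] [ 0.0236  0.0325 -0.055 ] (array([-0.00046744, -0.00116297]), np.float64(0.022953512298686567))
tip 0 
tip 42 [0.60555648 0.09144819 0.11434044]
((0.6067212820053101, 0.09090961515903473), 0.00790150836110115)
to port [0.07841934 0.07120143 1.87857825]
```

View pics/s6.png

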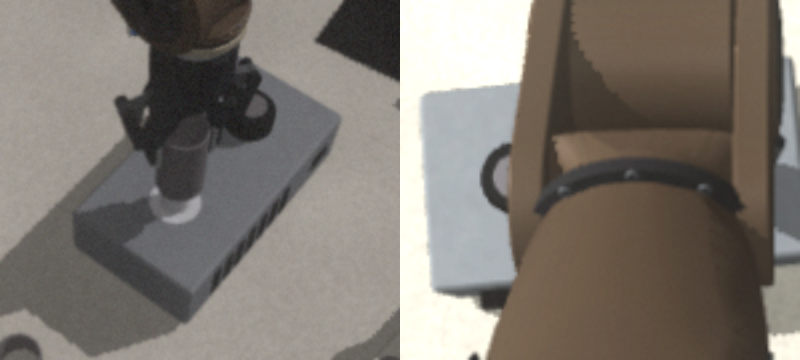

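The scene crop shows the tube held upright over the port's white flange at (175,205). It's about 4 mm off in y, so I'll correct that and go down halfway.

```bash

python3 -m pendant '[0.09,0.13,0,0,0,0,0.4,0,0,0,0,0,0,0.4,0,0,0,0,0,0,0.4,0,0,0.2,0,0,0,0.4,0,0,0.25,0,0,0,0.4,0,0,0.25,0,0,0,0.4,0,0,0.2,0,0,0,0.4,0,0,0,0,0,0,0.4]'
python3 m.py
```

```text
t: 11.15
ee_pos: [0.6211, 0.0871, 0.1345]
tool_rot: [[-0.921, 0.39, -0.002], [0.39, 0.921, 0.0], [0.001, -0.001, -1.0]]
wrist_force: [-0.4, 0.4, -0.5]
opening: 0.0488
grasp_force: 41.4
11.15 [0.62111788 0.0871463  0.1344691 ] 41.44209349527955 [-0.35530758  0.36977289 -0.4613021 ] rim 3018 [-0.0247 -0.0341 -0.0711] [ 0.0236  0.0324 -0.055 ] (array([-0.00050384, -0.00099622]), np.float64(0.022942584735995055))
tip 0 
tip 0 
to port [-0.02274854 -0.06188913  0.95876986]
```

Tube axis is now (0.621, 0.086) with no contact force, so I'll lower the rest of the way.

```bash

python3 -m pendant '[0,0,0.2,0,0,0,0.4,0,0,0.2,0,0,0,0.4,0,0,0.2,0,0,0,0.4,0,0,0.15,0,0,0,0.4,0,0,0.1,0,0,0,0.4,0,0,0,0,0,0,0.4,0,0,0,0,0,0,0.4]'
python3 m.py
```

```text
t: 11.9
ee_pos: [0.6216, 0.0872, 0.1144]
tool_rot: [[-0.921, 0.39, 0.0], [0.39, 0.921, 0.0], [-0.0, 0.0, -1.0]]
wrist_force: [-0.2, -0.9, -0.6]
opening: 0.0487
grasp_force: 41.4
11.9 [0.6215623  0.08719676 0.11437314] 41.44407995045185 [-0.17657027 -0.90068256 -0.58867377] rim 2999 [-0.0249 -0.0333 -0.0711] [ 0.0235  0.0328 -0.055 ] (array([-0.00048736, -0.00099631]), np.float64(0.02296474293776858))
tip 61 [0.62698613 0.08274416 0.13085031]
((0.627885639667511, 0.0825498178601265), 0.005103666335344315)
tip 0 
to port [-0.00575087 -0.07128333  0.15491885]
```

```bash

python3 -m pendant '[0,0,0.05,0,0,0,0.4,0,0,0.05,0,0,0,0.4,0,0,0.04,0,0,0,0.4,0,0,0,0,0,0,0.4,0,0,0,0,0,0,0.4]'
python3 m.py | tail -1
python3 -m pendant '[0,0,0.02,0,0,0,0.4,0,0,0,0,0,0,0.4]'
```

```text
t: 12.45
ee_pos: [0.6216, 0.0872, 0.1112]
tool_rot: [[-0.921, 0.39, 0.001], [0.39, 0.921, 0.0], [-0.001, 0.0, -1.0]]
wrist_force: [-1.3, 1.1, 4.6]
opening: 0.0487
grasp_force: 41.4
to port [-0.0029388  -0.07221114  0.0268329 ]
t: 12.7
ee_pos: [0.6217, 0.0872, 0.1111]
tool_rot: [[-0.921, 0.39, 0.001], [0.39, 0.921, -0.0], [-0.001, 0.0, -1.0]]
wrist_force: [-1.6, -0.3, 9.1]
opening: 0.0492
grasp_force: 41.4
```

The upward force shows the rim is on the box. Release, let it settle, and retract straight up.

```bash

python3 -m pendant '[0,0,0,0,0,0,0.7,0,0,0,0,0,0,1,0,0,0,0,0,0,1,0,0,0,0,0,0,1,0,0,0,0,0,0,1,0,0,0,0,0,0,1,0,0,0,0,0,0,1]'
python3 -m pendant '[0,0,-0.3,0,0,0,1,0,0,-0.6,0,0,0,1,0,0,-1,0,0,0,1,0,0,-1,0,0,0,1,0,0,-1,0,0,0,1,0,0,-1,0,0,0,1,0,0,-0.5,0,0,0,1,0,0,0,0,0,0,1]'
python3 -m pendant '[-0.5,0,0,0,0,0,1,-1,0,0,0,0,0,1,-1,0,0,0,0,0,1,-1,0,0,0,0,0,1,-0.5,0,0,0,0,0,1,0,0,0,0,0,0,1,0,0,0,0,0,0,1]'
python3 - <<'E'
from h import *
ps=[]
for n,b in(("scene",(slice(100,280),slice(230,430))),("wrist",(slice(0,420),slice(0,560)))):
    p,d,c=cap(n);W=cloud(d,c);ps.append(cv2.resize(p[b],(400,360)))
    for lo,hi in((.168,.182),(.09,.16)):
        q=W[(np.hypot(W[...,0]-.621,W[...,1]-.0855)<.05)&(W[...,2]>lo)&(W[...,2]<hi)]
        if len(q)>5: print(n,len(q),fitc(q[:,:2]),q.min(0).round(4),q.max(0).round(4),np.median(q[:,2]))
cv2.imwrite("pics/end.png",cv2.convertScaleAbs(np.hstack(ps),alpha=1.3))
E
```

```text
t: 13.4
ee_pos: [0.6215, 0.0872, 0.1103]
tool_rot: [[-0.921, 0.39, -0.0], [0.39, 0.921, 0.0], [0.0, 0.0, -1.0]]
wrist_force: [-0.1, -0.6, -0.7]
opening: 0.0856
grasp_force: 0.0
t: 14.2
ee_pos: [0.622, 0.0872, 0.2471]
tool_rot: [[-0.921, 0.39, 0.003], [0.39, 0.921, 0.0], [-0.003, 0.001, -1.0]]
wrist_force: [-0.7, 0.2, -0.1]
opening: 0.0852
grasp_force: 0.0
t: 14.9
ee_pos: [0.7133, 0.048, 0.2436]
tool_rot: [[-0.921, 0.39, -0.002], [0.39, 0.921, 0.0], [0.002, -0.001, -1.0]]
wrist_force: [0.9, 0.3, 0.4]
opening: 0.0855
grasp_force: 0.0
scene 375 (array([0.62281231, 0.08762157]), np.float64(0.02401757886636752)) [0.6032 0.0614 0.0904] [0.6478 0.1114 0.1597] 0.12182825461904767
wrist 1229 (array([0.62363988, 0.08667652]), np.float64(0.022981646751018592)) [0.5986 0.0622 0.168 ] [0.6482 0.1113 0.1779] 0.17557791154882857
wrist 2405 (array([0.61919828, 0.08894473]), np.float64(0.01612279952230768)) [0.6012 0.065  0.0904] [0.648  0.1087 0.1599] 0.1288024193431252
```

View pics/end.png

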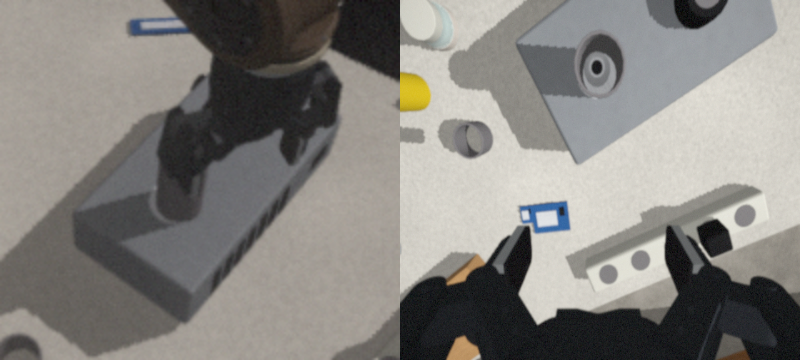

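The wrist view shows the tube standing over the spigot at (600,65), rim at z≈0.1755 (fully down is 0.175), gripper clear.

```bash
python3 -c "
from plant import order
print(order.job_done())"
```

```text
the job is handed in; nothing more can be done
None
```

The tall grey tube is standing upright on the open port and released, with its rim on the box (top at z≈0.1755 against 0.175 m fully down, axis 2–3 mm from the port's). A first closing above the rim nudged and briefly tilted it before I gripped it properly, and the job was handed in at about 15 s of the 43 s allowed; no verdict came back.

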